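# Throw the test-cam lever into its blind end detent and re-arrest it

## Robot

A 6-joint arm with a two-finger parallel gripper is mounted at the origin on the work surface. World frame = base frame: x ahead of the robot, y to its left, z up, the work surface at z = 0. Lengths are in mm, angles in rad, forces in N, time in s.
With the tool pointing down it reaches from about 325 to 775 mm from the base axis. Payload 5.5 kg.
Tool frame: the origin (TCP) lies between the finger pads; the fingertips stand nose_length ahead of it and the grasp point (between the pads) lies 8 mm behind it (nose_length is the distance from the TCP to the fingertips, in mm); z points along the fingers, y is the line along which they close (so a half turn about z gives the same grasp; the last joint's range is limited). The gripper opens to 88 mm and grips with 3 to 60 N. Pads are 20 mm wide; open, the fingers measure 115 mm over their backs; the gripper's body (75 mm by 178 mm) begins 61 mm behind the grasp point.
Start: joints at [-1.306, 0.091, 1.231, -0, 1.82, -0.057], TCP at [189.765, -569.215, 233.631] pointing down, gripper open.
Joint ranges: [-2.87, 2.87], [-0.86, 2.18], [0.17, 2.46], [-1.51, 4.65], [0.06, 2.69], [-2.65, 2.65]. Speed limits (rad/s): [2.57, 2.57, 3.01, 3.14, 3.14, 3.14].

## Interface

Orientations are given as a unit quaternion [x, y, z, w].
In Python, from bench import get_obs, read_camera, hand_in, nose_length gives the robot as it stands.
- The arm moves only by the tool drive_tool, never from a script. Its argument "deltas" is a list of rows, each a list of 5 numbers: the shift along the world's x, y, z normalised to -1 to 1, where 1 is 1000 mm, then the turn about the world's z normalised to -1 to 1, where 1 is 360 degrees, then the opening, from -1 (shut) to 1 (fully open). In form: [[dx, dy, dz, roll, hand], ...]. A call has 1 to 12 rows; each row is the pose to reach, as a shift and turn from the pose commanded when the call began, turning the shorter way round; what a row does not reach only later rows make up. A row lasts 1/10 s, in which the tool goes at most 50 mm and 8.59 degrees, less where a joint would pass 70% of its speed; a pose out of reach is approached as far as the arm can. A call with a number of a shift or a turn outside -1 to 1 is refused whole. A call with a gripper value outside its range is refused whole. The fingers move at their own pace and stop on an object; the grip force is fixed at half the most. Time passes only in rows, so rows that repeat a pose let the fingers close. It gives the time, the measured TCP pose, the force, the opening and the grip force at its end, in the units of the state.
- get_obs(): the state, without advancing time (a new reading comes with each control period).
- read_camera(name): name is "scene" or "top" or "wrist"; returns a dict with "color" (384x512x3 uint8, red, green, blue), "z_map" (384x512 float32, mm along the optical axis (not along the pixel's ray), 0 where there is no reading), "mtx" (3x3 intrinsics, pixels), "cam_to_world" (4x4, takes a point from camera to world coordinates). Camera axes: x right, y down, z forward; pixel columns grow to the right and rows downward; lengths in mm; the calibration is good to about 2 mm. A picture is of the moment at which its call begins.
- hand_in(): hands the job in; it is judged then, once.
The state is a dict: "time_s": time; "q": joint angles; "qd": joint speeds; "effort": joint torques, N m; "tcp_pos": TCP position; "ee_rot": TCP orientation; "wrist_force": force on the tool from outside, world axes, zero at the start; "ft_torque": the same for the moment, N m; "finger_gap": finger opening in mm; "gripper_force": force on a finger pad.
Only numpy, scipy, OpenCV 4.12 (cv2) and the standard library are available. Lean on these libraries where they do the work, as an engineer would, in place of code of your own. Each camera call takes 0.05 s, during which the arm holds its last target. There are 200 camera calls.

## Task

Release the arrest lever by tipping it away from the robot, then swing the long ball-grip lever across its quadrant, from the robot's left to its right, until you feel it snap into its end detent and the tell-tale pin stays up, without driving it hard into the end buffer. Then tip the arrest lever back so the bolt stands up again behind the lever, let go, and leave the switches and loose parts around it alone.

Things in the scene. Friction and masses are not known exactly. Their poses are not given: they have to be found in the camera images.
- lever_ball (a point): centre of the black ball grip (36 mm diameter) on the end of the long steel lever, 96 mm above the bench and 190 mm from the lever's pivot; the ball stands on a 12 mm stub, the 12 mm thick lever bar runs level at 70 mm height from the stub to the pivot. Its x axis points outward along the lever, z up
- lever_hinge (a point): point on the lever's vertical pivot axis, at the height of the ball centre (96 mm). The round grey hub below it has 84 mm diameter; the grey arc-shaped quadrant housing lies under the bar, 45 mm high, between 72 and 148 mm from the pivot, on the robot's side of it. The same axes as the lever
- lever (a joint): lever angle in rad, anticlockwise from above; 0 is the stow end (robot's left), starts at 0 to 0.3. The steel arrest bolt (10 mm thick, top 86 mm above the bench) blocks it at 0.54 while up. The end detent is hidden in the housing: it seats somewhere between 1.35 and 1.85. Passing its sprung ball takes 5 to 9 N on the grip, then the force drops; 5 mm on, a 15 N end buffer begins
- telltale (a joint): rise in m of the small steel mushroom pin (18 mm head) standing in a dark round barrel beside the hub, 70 mm from the pivot at the right-hand end of the quadrant: 0 until the lever has passed the detent ball, about 0.010 when the lever is seated (more while it is pushed on); falls back to 0 if the lever slips back out
- overrun (a joint): how far in m the end buffer inside the housing is pressed in; 0 when the lever is just seated; 0.004 (about 28 N on the ball grip) is overdriven and spoils the run
- arrest (a joint): angle in rad of the small arrest lever: near 0 leaning towards its own -x (roughly to the robot), bolt up, arrested; 1.0 leaning to its +x (away from the robot), bolt fully down, released. Stays where it is left; takes about 1 N at the knob
- arrest_tip (a point): centre of the steel ball knob (26 mm diameter) of the arrest lever, 85 mm from its axle on a 10 mm rod; at 0 it leans 0.5 rad to -x, at 1.0 it leans 0.5 rad to +x
- arrest_axle (a point): middle of the arrest lever's level axle, 22 mm above the bench, on top of a fixed grey block 70 x 50 x 25 mm, left of the quadrant. Its y axis lies along the axle; its x axis is level when the joint reads 0
- cap: loose amber glass annunciator cap, 28 mm diameter, 25 mm high, right of the hub; origin at its underside; leave alone
- driver: loose screwdriver lying on the right, origin on the bench under it; leave alone
- collar: loose aluminium collar, 44 mm outside, 14 mm high; origin at its underside; leave alone
- relay_can: loose upright aluminium relay can, 32 mm diameter, 45 mm high; origin at its underside; leave alone
- selector (a joint): angle in rad of the brass flap selector knob behind the hub, 0 at the start; leave alone

How it is judged (in metres and radians):
On the way, in this order (a step that is already met when the one before it is completed fails the run):
1. the arrest lever is tipped over to the released side (past 0.8 rad of its 1.0 rad), bolt down (value of joint arrest above 0.8 rad), for 0.1 s.
2. the long lever has snapped past the detent ball and the tell-tale stands up by more than 7 mm for 0.3 s, with the arrest still released (value of joint telltale above 0.007 m and value of joint arrest above 0.8 rad), for 0.3 s.
At the end, for the whole second after the job is handed in: The long lever rests in its end detent by itself with the tell-tale up by more than 7 mm, the arrest lever is back within 0.2 rad of its arrested end, nothing moves, and the robot touches nothing (value of joint telltale above 0.007 m and value of joint arrest below 0.2 rad and value of joint lever above 1.2 rad and velocity of joint lever between -0.05 and 0.05 rad/s and contact force between each of the arm, the fingers and anything else below 0.2 N).
It fails at once if the lever is driven so hard into the end stop (about 28 N on its grip) that the buffer is pressed in by more than 4 mm (value of joint overrun above 0.004 m).
It fails at once if a loose bystander (amber cap, screwdriver, collar or relay can) is shifted by more than 20 mm (distance of any of cap, driver, collar, relay_can from where it was at the start of the episode above 0.02 m).
It fails at once if the brass selector knob is turned by more than 0.25 rad (value of joint selector above 0.25 rad).
It also fails if it takes over 72 s, if anything falls off the work surface, if the arm or the gripper's body presses on something with over 40 N, if the wrist force passes 120 N, or if a joint passes its speed limit or range.

## Working session

There is one attempt and no reset: what is moved stays moved. The work goes in short steps, Python scripts to look and compute and a tool call to move; the robot and the scene stay as the last step left them, time stands still between calls to the robot, and variables do not carry over. Pictures are saved under pics/ and viewed, at most 10 in all, crops included, and the job is handed in when it is done.

Besides the shell and the picture viewer there is one more tool, called after "Request:" in YAML: its name, and indented under it one key for each argument. drive_tool: Moves the arm, as the interface text tells. Scaled input: -1 to 1 covers 1000 mm each way for a shift and 360 degrees each way for a turn. Its arguments: {"type":"object","properties":{"deltas":{"type":"array"}},"required":["deltas"]}

```bash
mkdir -p pics
cat > h.py <<'E'
import numpy as np, cv2
from bench import get_obs, read_camera, hand_in, nose_length
def grab(n,f):
    c=read_camera(n); cv2.imwrite(f'pics/{f}.png',c['color'][:,:,::-1]); np.savez(f'pics/{f}.npz',**c); return c
def pt(c,u,v,z=None):
    K=c['mtx'];T=c['cam_to_world']; r=np.array([(u-K[0,2])/K[0,0],(v-K[1,2])/K[1,1],1])
    if z is None: return (T@np.r_[r*c['z_map'][int(round(v)),int(round(u))],1])[:3]
    d=T[:3,:3]@r; o=T[:3,3]; return o+d*(z-o[2])/d[2]
E
python3 - <<'E'
from h import *
print(nose_length, get_obs())
a=grab('top','top0');b=grab('scene','scene0')
for c in(a,b): print(c['mtx'],c['cam_to_world'])
E
```

```text
11.0 {'time_s': 0.0, 'q': array([-1.30566605e+00,  9.18426074e-02,  1.23186487e+00,  2.45199852e-05,
        1.81979572e+00, -5.66911119e-02]), 'qd': array([ 0.00026012,  0.00154227, -0.00067352,  0.00205666,  0.00240354,
        0.00060412]), 'effort': array([-1.45655060e-03, -4.46453691e+01, -4.06444716e+01,  6.96288818e-02,
        2.93706462e-02, -1.48315594e-04]), 'tcp_pos': array([ 189.71676215, -568.93053724,  232.52845823]), 'ee_rot': array([ 9.87080851e-01,  1.60220100e-01, -8.75578479e-05, -9.51327171e-04]), 'wrist_force': array([-0.33106544,  1.12872517,  0.30173795]), 'ft_torque': array([-0.03399954,  0.02621323,  0.04766402]), 'gripper_force': 0.0, 'finger_gap': 87.91868450161803}
[[480.31588868   0.         251.43192674]
 [  0.         480.31588868 188.1856989 ]
 [  0.           0.           1.        ]] [[-2.65076720e-02 -9.89046952e-01  1.45201478e-01  3.11318212e+02]
 [-9.99632395e-01  2.70534284e-02  1.78499004e-03  4.96812102e+01]
 [-5.69363675e-03 -1.45100786e-01 -9.89400498e-01  1.69618203e+03]
 [ 0.00000000e+00  0.00000000e+00  0.00000000e+00  1.00000000e+00]]
[[386.53292188   0.         251.58429782]
 [  0.         386.53292188 196.40536649]
 [  0.           0.           1.        ]] [[ 5.75746811e-01  6.18229554e-01 -5.35077404e-01  1.10636395e+03]
 [ 8.17459710e-01 -4.48526008e-01  3.61364142e-01 -3.52538840e+02]
 [-1.65901395e-02 -6.45458471e-01 -7.63615171e-01  8.88833912e+02]
 [ 0.00000000e+00  0.00000000e+00  0.00000000e+00  1.00000000e+00]]
```

```bash
python3 -c "
import cv2
for n in('top0','scene0'): cv2.imwrite(f'pics/{n}_b.png',cv2.resize(cv2.imread(f'pics/{n}.png'),(800,600),interpolation=cv2.INTER_CUBIC))"
```

```text
(no output)
```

View pics/top0_b.png

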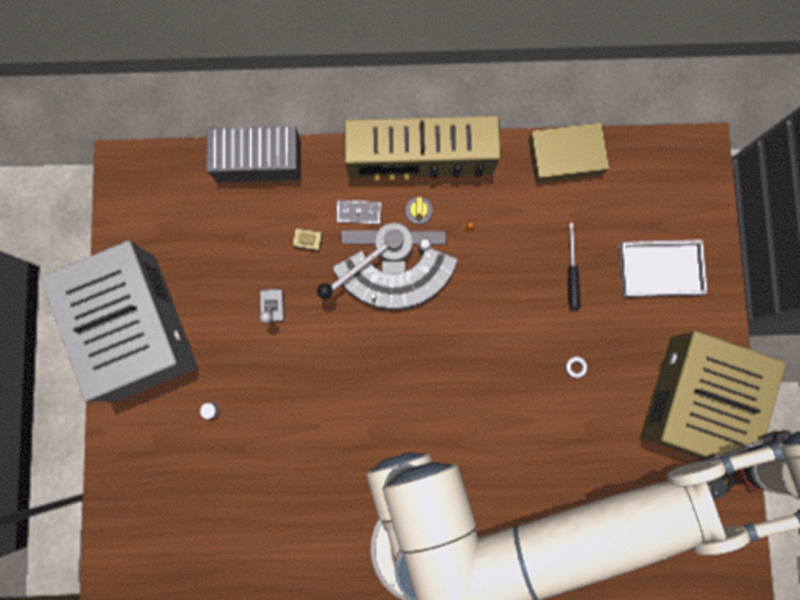

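View pics/scene0_b.png

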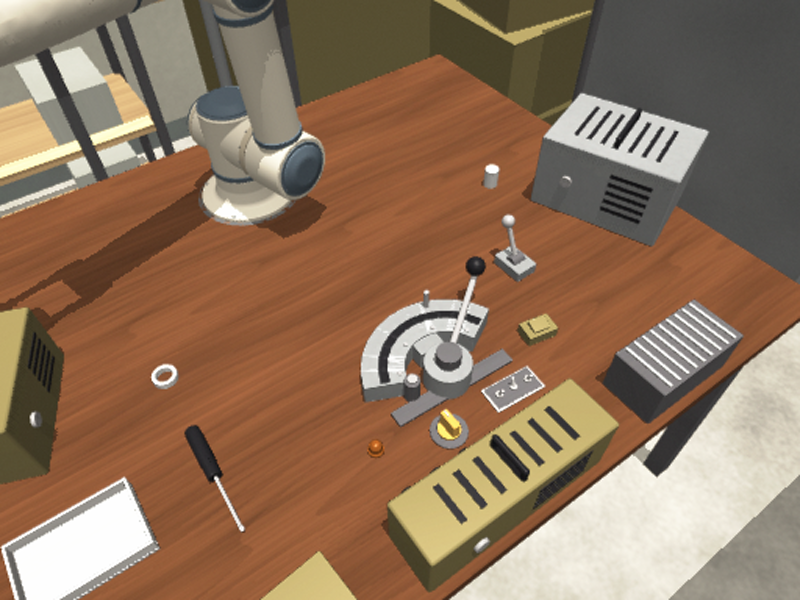

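The top view, in 800x600 pixels, shows the black ball at (325,291), the hub at (395,239), the arrest knob at about (266,317), the arrest block at (271,305) and the tell-tale at (425,244). In the scene view the ball is at (475,266), the knob at (508,220), the hub top at (449,352) and the bolt at (426,297). I'll triangulate these.

Run:
```python
from h import *
a=dict(np.load('pics/top0.npz'));b=dict(np.load('pics/scene0.npz'))
s=1.5625
def tri(p,q):
    A=[];B=[]
    for c,(u,v) in((a,p),(b,q)):
        T=c['cam_to_world'];K=c['mtx'];d=T[:3,:3]@np.array([(u/s-K[0,2])/K[0,0],(v/s-K[1,2])/K[1,1],1]);d/=np.linalg.norm(d)
        P=np.eye(3)-np.outer(d,d);A.append(P);B.append(P@T[:3,3])
    return np.linalg.solve(sum(A),sum(B))
for n,p,q in(('ball',(325,291),(475,266)),('knob',(266,317),(508,220)),('hub',(395,239),(449,351)),('tell',(425,244),(412,379)),('bolt',(375,297),(426,292))):
    print(n,tri(p,q).round(1), pt(a,p[0]/s,p[1]/s).round(1), pt(b,q[0]/s,q[1]/s).round(1))
print('axle blk',pt(a,271/s,305/s,22).round(), [pt(a,u/s,v/s,25).round() for u,v in((261,291),(282,291),(261,321),(284,321))])
for n,u,v,z in(('can',208,411,45),('cap',470,226,25)):print(n,pt(a,u/s,v/s,z).round())
T=a;im=cv2.imread('pics/top0.png')[170:222,155:225]
cv2.imwrite('pics/cropA.png',cv2.resize(im,None,fx=11,fy=11,interpolation=cv2.INTER_CUBIC))
im=cv2.imread('pics/scene0.png')[130:190,280:350]
cv2.imwrite('pics/cropB.png',cv2.resize(im,None,fx=10,fy=10,interpolation=cv2.INTER_CUBIC))
```

```text
ball [557.4 199.5  94.7] [553.4 196.7 118.1] [567.1 190.8 108.1]
knob [504.  326.4 100.5] [502.  323.7 110.8] [512.7 318.3 111.2]
hub [671.6  46.7  82.3] [671.7  44.6  75.5] [673.6  48.1  83.7]
tell [664.4 -21.4  51. ] [663.8 -22.2  51.3] [668.5 -23.2  57.8]
bolt [544.8  94.4  80.9] [548.1  92.5  45. ] [548.4  95.7  84. ]
axle blk [540. 328.  22.] [array([572., 350.,  25.]), array([570., 302.,  25.]), array([504., 350.,  25.]), array([502., 298.,  25.])]
can [307. 462.  45.]
cap [ 708. -127.   25.]
```

View pics/cropA.png

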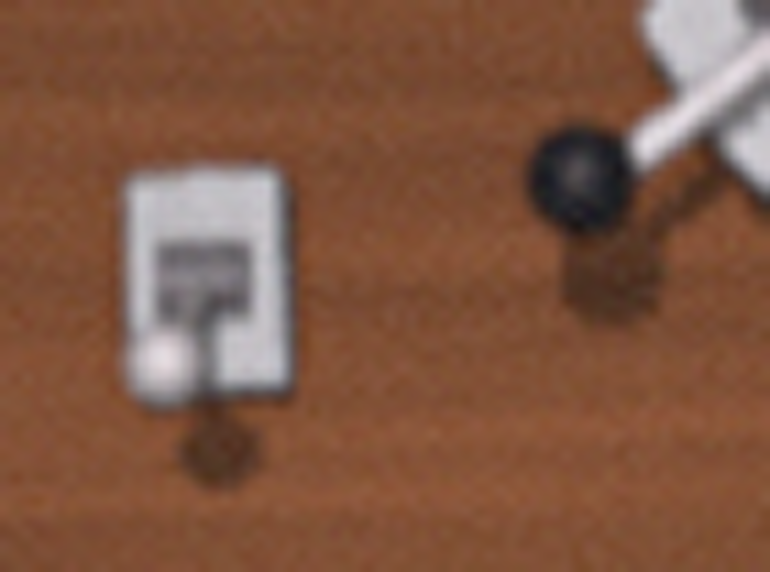

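Request:
drive_tool:
  deltas:
    - [0.2, 0.55, 0.03, 0.199, -1]
    - [0.2, 0.55, 0.03, 0.199, -1]
    - [0.2, 0.55, 0.03, 0.199, -1]
    - [0.2, 0.55, 0.03, 0.199, -1]
    - [0.2, 0.55, 0.03, 0.199, -1]
    - [0.2, 0.55, 0.03, 0.199, -1]
    - [0.2, 0.55, 0.03, 0.199, -1]
    - [0.2, 0.55, 0.03, 0.199, -1]
    - [0.2, 0.55, 0.03, 0.199, -1]
    - [0.2, 0.55, 0.03, 0.199, -1]
    - [0.2, 0.55, 0.03, 0.199, -1]
    - [0.2, 0.55, 0.03, 0.199, -1]

```text
time_s: 1.3
tcp_pos: [389.9, -16.5, 263.6]
ee_rot: [0.706, 0.708, 0.0, -0.0]
wrist_force: [0.6, -0.5, 0.3]
finger_gap: 0.4
gripper_force: 0.0
```

Request:
drive_tool:
  deltas:
    - [0.05, 0.346, -0.06, 0, -1]
    - [0.05, 0.346, -0.06, 0, -1]
    - [0.05, 0.346, -0.06, 0, -1]
    - [0.05, 0.346, -0.06, 0, -1]
    - [0.05, 0.346, -0.06, 0, -1]
    - [0.05, 0.346, -0.06, 0, -1]
    - [0.05, 0.346, -0.06, 0, -1]
    - [0.05, 0.346, -0.06, 0, -1]
    - [0.05, 0.346, -0.06, 0, -1]

```text
time_s: 2.2
tcp_pos: [439.1, 327.5, 202.0]
ee_rot: [0.706, 0.708, -0.002, -0.0]
wrist_force: [-0.3, 0.4, 0.2]
finger_gap: 0.6
gripper_force: 0.0
```

Run:
```python
from h import *
c=grab('wrist','w1'); print(get_obs()['tcp_pos']); 
a=dict(np.load('pics/top0.npz'))
cv2.imwrite('pics/w1_b.png',cv2.resize(cv2.imread('pics/w1.png'),(800,600)))
```

```text
[439.51904057 326.52619934 203.0917891 ]
```

View pics/w1_b.png

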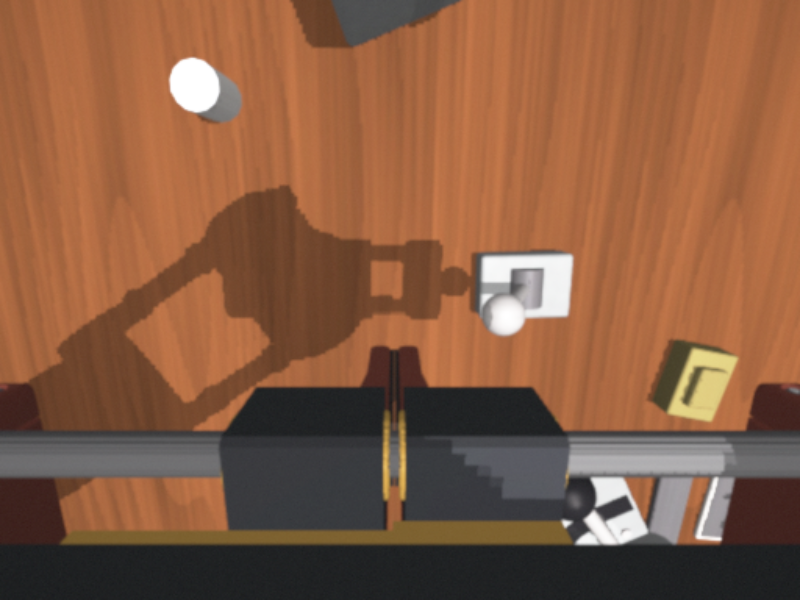

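The wrist view shows the knob at (504,314), the axle at about (527,288) and the closed fingers at (395,440). I'll check the knob position from here.

Run:
```python
from h import *
c=dict(np.load('pics/w1.npz')); s=1.5625
print(pt(c,504/s,314/s,97),pt(c,504/s,314/s),pt(c,527/s,288/s,24),[pt(c,u/s,v/s,25).round() for u,v in((481,253),(572,252),(571,317),(481,317))])
```

```text
[505.0755784  325.19489079  97.        ] [501.01416034 329.54110041 112.63925979] [540.32972978 325.72248289  24.        ] [array([503., 353.,  25.]), array([572., 354.,  25.]), array([576., 303.,  25.]), array([506., 303.,  25.])]
```

Request:
drive_tool:
  deltas:
    - [0, 0, -0.05, 0, -1]
    - [0, 0, -0.1, 0, -1]
    - [0, 0, -0.115, 0, -1]
    - [0, 0, -0.115, 0, -1]

```text
time_s: 2.65
tcp_pos: [438.9, 324.8, 86.9]
ee_rot: [0.707, 0.707, -0.002, -0.0]
wrist_force: [-0.6, 0.6, -0.7]
finger_gap: 0.7
gripper_force: 0.0
```

Request:
drive_tool:
  deltas:
    - [0.03, 0, 0, 0, -1]
    - [0.045, 0, 0, 0, -1]
    - [0.06, 0, 0, 0, -1]
    - [0.075, 0, 0, 0, -1]
    - [0.09, 0, 0, 0, -1]
    - [0.1, 0, 0, 0, -1]
    - [0.11, 0, 0, 0, -1]
    - [0.11, 0, 0, 0, -1]

```text
time_s: 3.45
tcp_pos: [551.2, 326.6, 90.0]
ee_rot: [0.707, 0.707, 0.001, 0.0]
wrist_force: [-0.3, -1.1, -0.1]
finger_gap: 0.4
gripper_force: 0.0
```

Run:
```python
from h import *
b=grab('scene','s2'); cv2.imwrite('pics/s2_c.png',cv2.resize(cv2.imread('pics/s2.png')[110:200,220:360],None,fx=5.6,fy=5.6,interpolation=cv2.INTER_CUBIC))
```

```text
(no output)
```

View pics/s2_c.png

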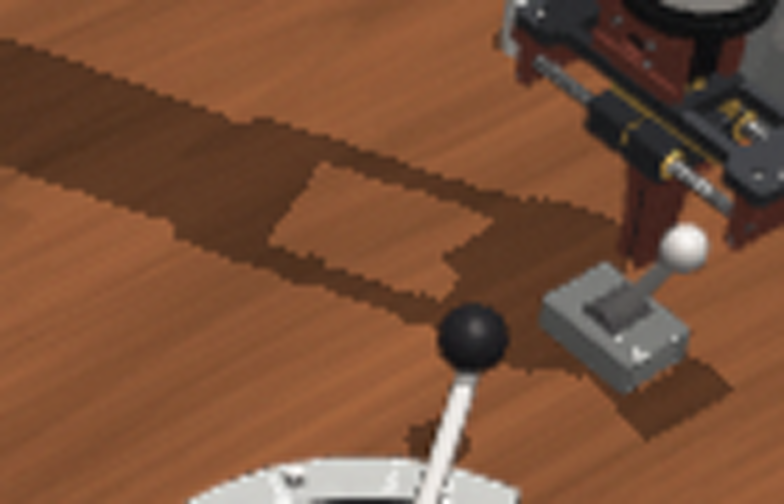

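The knob now leans away, at crop (686,248), and the bolt has gone down. I'll check the angle.

Run:
```python
from h import *
b=dict(np.load('pics/s2.npz')); print(pt(b,220+686/5.6,110+248/5.6,98))
```

```text
[576.60561424 330.90733038  98.        ]
```

Request:
drive_tool:
  deltas:
    - [0.004, 0, 0, 0, -1]
    - [0.008, 0, 0, 0, -1]
    - [0.008, 0, 0, 0, -1]

```text
time_s: 3.8
tcp_pos: [557.3, 326.9, 88.7]
ee_rot: [0.707, 0.708, -0.001, -0.0]
wrist_force: [-2.7, -0.1, 1.2]
finger_gap: 0.3
gripper_force: 1.6
```

Request:
drive_tool:
  deltas:
    - [0.003, 0, 0, 0, -1]
    - [0.003, 0, 0, 0, -1]

```text
time_s: 4.0
tcp_pos: [557.9, 327.0, 88.5]
ee_rot: [0.706, 0.708, -0.003, -0.002]
wrist_force: [-12.2, -1.2, 6.1]
finger_gap: 0.4
gripper_force: 6.5
```

Request:
drive_tool:
  deltas:
    - [-0.04, 0, 0, 0, -1]
    - [-0.04, 0, 0.045, 0, 1]
    - [-0.04, -0.02, 0.09, 0.02, 1]
    - [-0.02, -0.06, 0.09, 0.06, 1]
    - [-0.004, -0.1, 0.09, 0.102, 1]
    - [-0.004, -0.1275, 0.09, 0.102, 1]
    - [-0.004, -0.1275, 0.09, 0.102, 1]
    - [-0.004, -0.1275, 0.09, 0.102, 1]

```text
time_s: 4.8
tcp_pos: [557.2, 198.3, 178.8]
ee_rot: [0.448, 0.894, 0.0, 0.0]
wrist_force: [0.4, -0.4, 0.2]
finger_gap: 53.1
gripper_force: 0.0
```

Run:
```python
from h import *
c=grab('wrist','w3'); print(get_obs()['tcp_pos'])
cv2.imwrite('pics/w3_b.png',cv2.resize(cv2.imread('pics/w3.png'),(800,600)))
```

```text
[556.988707   199.01307813 178.76081071]
```

View pics/w3_b.png

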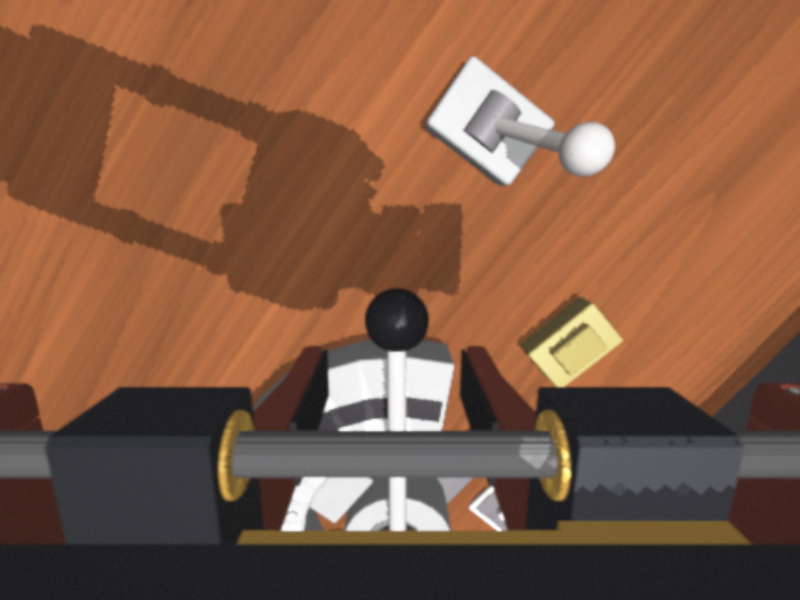

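The wrist view shows the ball at (397,320), centred between the fingers, with the bar aligned and running straight down the picture. The arrest knob is over at (587,149).

Run:
```python
from h import *
c=dict(np.load('pics/w3.npz')); s=1.5625
print(pt(c,397/s,320/s,96),pt(c,587/s,149/s,97),pt(c,495/s,122/s,30))
```

```text
[557.50088481 199.59327716  96.        ] [580.43366023 328.79571094  97.        ] [540.81940996 327.40591872  30.        ]
```

Request:
drive_tool:
  deltas:
    - [0, 0, 0, 0, 1]
    - [0, 0, -0.045, 0, 1]
    - [0, 0, -0.085, 0, 1]
    - [0, 0, -0.087, 0, 1]
    - [0, 0, -0.087, 0, 1]

```text
time_s: 5.35
tcp_pos: [556.1, 199.7, 91.2]
ee_rot: [0.448, 0.894, -0.001, -0.001]
wrist_force: [-0.1, 0.0, 0.5]
finger_gap: 87.8
gripper_force: 0.0
```

Request:
drive_tool:
  deltas:
    - [0, 0, 0, 0, -1]
    - [0, 0, 0, 0, -1]
    - [0, 0, 0, 0, -1]
    - [0, 0, 0, 0, -1]
    - [0, 0, 0, 0, -1]
    - [0, 0, 0, 0, -1]
    - [0, 0, 0, 0, -1]
    - [0, 0, 0, 0, -1]

```text
time_s: 6.15
tcp_pos: [556.8, 199.3, 91.6]
ee_rot: [0.448, 0.894, 0.0, -0.0]
wrist_force: [-0.3, 0.1, 0.3]
finger_gap: 34.9
gripper_force: 30.0
```

```bash
cat > arc.py <<'E'
import sys,numpy as np
# rows from commanded angle a0 (deg) to list of angles; roll follows lever up to 200 deg
H=np.array([671.6,46.7]);R=190.6;P=lambda a:H+R*np.array([np.cos(np.radians(a)),np.sin(np.radians(a))])
roll=lambda a:min(a,195)
a0=float(sys.argv[1])
for a in np.array(sys.argv[2:],float):
    d=(P(a)-P(a0))/1000; print(a,d.round(4).tolist(),round((roll(a)-roll(a0))/360,4))
E
python3 arc.py 126.8 130 135 140 145 150 155 160 165 170 175 180 180; echo; python3 arc.py 180 183 186 189 192 195 198; echo; python3 arc.py 198 199.8 201.6 203.4 205.2 207 208.8 210.6 212.4
```

```text
130.0 [-0.0083, -0.0066] 0.0089
135.0 [-0.0206, -0.0178] 0.0228
140.0 [-0.0318, -0.0301] 0.0367
145.0 [-0.042, -0.0433] 0.0506
150.0 [-0.0509, -0.0573] 0.0644
155.0 [-0.0586, -0.0721] 0.0783
160.0 [-0.0649, -0.0874] 0.0922
165.0 [-0.0699, -0.1033] 0.1061
170.0 [-0.0735, -0.1195] 0.12
175.0 [-0.0757, -0.136] 0.1339
180.0 [-0.0764, -0.1526] 0.1478
180.0 [-0.0764, -0.1526] 0.1478

183.0 [0.0003, -0.01] 0.0083
186.0 [0.001, -0.0199] 0.0167
189.0 [0.0023, -0.0298] 0.025
192.0 [0.0042, -0.0396] 0.0333
195.0 [0.0065, -0.0493] 0.0417
198.0 [0.0093, -0.0589] 0.0417

199.8 [0.0019, -0.0057] 0.0
201.6 [0.0041, -0.0113] 0.0
203.4 [0.0063, -0.0168] 0.0
205.2 [0.0088, -0.0223] 0.0
207.0 [0.0114, -0.0276] 0.0
208.8 [0.0142, -0.0329] 0.0
210.6 [0.0172, -0.0381] 0.0
212.4 [0.0203, -0.0432] 0.0
```

Gap is 34.9 mm on the 36 mm ball, so it is held. First half of the swing:

Request:
drive_tool:
  deltas:
    - [-0.0083, -0.0066, 0, 0.009, -1]
    - [-0.0206, -0.0178, 0, 0.023, -1]
    - [-0.0318, -0.0301, 0, 0.037, -1]
    - [-0.042, -0.0433, 0, 0.051, -1]
    - [-0.0509, -0.0573, 0, 0.064, -1]
    - [-0.0586, -0.0721, 0, 0.078, -1]
    - [-0.0649, -0.0874, 0, 0.092, -1]
    - [-0.0699, -0.1033, 0, 0.106, -1]
    - [-0.0735, -0.1195, 0, 0.12, -1]
    - [-0.0757, -0.136, 0, 0.134, -1]
    - [-0.0764, -0.1526, 0, 0.148, -1]
    - [-0.0764, -0.1526, 0, 0.148, -1]

```text
time_s: 7.35
tcp_pos: [482.2, 45.1, 91.7]
ee_rot: [-0.001, 1.0, -0.0, 0.002]
wrist_force: [8.8, -0.3, -5.4]
finger_gap: 34.5
gripper_force: 30.0
```

Request:
drive_tool:
  deltas:
    - [0.0013, -0.01, 0, 0.008, -1]
    - [0.002, -0.0199, 0, 0.017, -1]
    - [0.0033, -0.0298, 0, 0.025, -1]
    - [0.0052, -0.0396, 0, 0.033, -1]
    - [0.0075, -0.0493, 0, 0.042, -1]
    - [0.0103, -0.0589, 0, 0.042, -1]
    - [0.0103, -0.0589, 0, 0.042, -1]

```text
time_s: 8.05
tcp_pos: [491.3, -12.6, 91.6]
ee_rot: [-0.132, 0.991, 0.0, 0.001]
wrist_force: [3.5, 0.7, -2.3]
finger_gap: 34.8
gripper_force: 30.0
```

Request:
drive_tool:
  deltas:
    - [0.001, -0.003, 0, 0, -1]
    - [0.0021, -0.0057, 0, 0, -1]
    - [0.0021, -0.0057, 0, 0, -1]

```text
time_s: 8.35
tcp_pos: [492.7, -17.6, 91.6]
ee_rot: [-0.132, 0.991, 0.0, -0.0]
wrist_force: [1.5, 2.5, -0.5]
finger_gap: 34.7
gripper_force: 30.0
```

Request:
drive_tool:
  deltas:
    - [0.001, -0.003, 0, 0, -1]
    - [0.0021, -0.0056, 0, 0, -1]
    - [0.0021, -0.0056, 0, 0, -1]

```text
time_s: 8.65
tcp_pos: [494.6, -23.7, 91.6]
ee_rot: [-0.132, 0.991, -0.0, -0.0]
wrist_force: [-0.7, 3.1, -0.2]
finger_gap: 34.7
gripper_force: 30.0
```

Request:
drive_tool:
  deltas:
    - [0.0007, -0.0019, 0, 0, -1]
    - [0.0015, -0.0037, 0, 0, -1]
    - [0.0015, -0.0037, 0, 0, -1]

```text
time_s: 8.95
tcp_pos: [495.9, -27.7, 91.6]
ee_rot: [-0.132, 0.991, -0.0, -0.001]
wrist_force: [-4.0, 0.5, 1.4]
finger_gap: 35.0
gripper_force: 30.0
```

Request:
drive_tool:
  deltas:
    - [0.0007, -0.0019, 0, 0, -1]
    - [0.0015, -0.0037, 0, 0, -1]
    - [0.0015, -0.0037, 0, 0, -1]

```text
time_s: 9.25
tcp_pos: [497.2, -31.5, 91.6]
ee_rot: [-0.132, 0.991, -0.0, -0.001]
wrist_force: [-4.8, 0.9, 2.7]
finger_gap: 34.7
gripper_force: 30.0
```

```bash
cat > tt.py <<'E'
import sys
from h import *
b0=dict(np.load('pics/s2.npz')); c=grab('scene',sys.argv[1])
r=slice(230,256);k=slice(255,275)
d=np.abs(c['color'][r,k].astype(int)-b0['color'][r,k]).sum(2)
print('changed px',(d>60).sum(),'depth diff',(c['z_map'][r,k]-b0['z_map'][r,k])[::4,::4].round())
E
python3 tt.py s4
```

```text
changed px 10 depth diff [[ 5.000e+00 -1.000e+00 -1.000e+00 -4.000e+00  0.000e+00]
 [ 4.000e+00  0.000e+00 -5.000e+00  2.000e+00 -1.000e+00]
 [-2.000e+00 -1.000e+00  2.000e+00 -0.000e+00  0.000e+00]
 [-2.000e+00  1.000e+00  3.000e+00 -1.000e+00  5.000e+00]
 [ 2.000e+00 -2.000e+00  8.000e+00 -3.000e+00 -2.000e+00]
 [-1.022e+03  2.000e+00 -1.000e+00 -1.000e+00 -2.000e+00]
 [-4.000e+00  9.000e+00  0.000e+00 -0.000e+00 -3.000e+00]]
```

Request:
drive_tool:
  deltas:
    - [0.0003, -0.002, 0, 0, -1]
    - [0.0008, -0.0041, 0, 0, -1]
    - [0.0008, -0.0041, 0, 0, -1]

```text
time_s: 9.6
tcp_pos: [498.6, -35.4, 91.6]
ee_rot: [-0.132, 0.991, -0.0, -0.0]
wrist_force: [-4.1, 2.1, 1.7]
finger_gap: 34.4
gripper_force: 30.0
```

Request:
drive_tool:
  deltas:
    - [0.001, -0.0025, 0, 0, -1]
    - [0.002, -0.0047, 0, 0, -1]
    - [0.002, -0.0047, 0, 0, -1]

```text
time_s: 9.9
tcp_pos: [500.1, -39.1, 91.6]
ee_rot: [-0.132, 0.991, 0.001, -0.001]
wrist_force: [-5.7, 5.2, 4.5]
finger_gap: 34.6
gripper_force: 30.0
```

Request:
drive_tool:
  deltas:
    - [0.001, -0.0025, 0, 0, -1]
    - [0.002, -0.0046, 0, 0, -1]
    - [0.002, -0.0046, 0, 0, -1]

```text
time_s: 10.2
tcp_pos: [501.7, -43.3, 91.6]
ee_rot: [-0.132, 0.991, 0.001, -0.001]
wrist_force: [-7.4, 5.0, 4.3]
finger_gap: 34.7
gripper_force: 30.0
```

Request:
drive_tool:
  deltas:
    - [0.0006, -0.0013, 0, 0, -1]
    - [0.0011, -0.0027, 0, 0, -1]
    - [0.0011, -0.0027, 0, 0, -1]

```text
time_s: 10.5
tcp_pos: [503.1, -46.4, 91.6]
ee_rot: [-0.132, 0.991, 0.001, -0.001]
wrist_force: [-6.2, 3.4, 3.8]
finger_gap: 34.8
gripper_force: 30.0
```

```bash
python3 tt.py s5|head -1
```

```text
changed px 22 depth diff [[ 0.000e+00  5.000e+00 -2.000e+00 -2.000e+00 -2.000e+00]
```

Request:
drive_tool:
  deltas:
    - [0.0006, -0.0013, 0, 0, -1]
    - [0.0011, -0.0027, 0, 0, -1]
    - [0.0011, -0.0027, 0, 0, -1]

```text
time_s: 10.85
tcp_pos: [504.6, -49.6, 91.7]
ee_rot: [-0.132, 0.991, 0.0, -0.0]
wrist_force: [-4.7, 2.2, 2.5]
finger_gap: 34.5
gripper_force: 30.0
```

```bash
python3 tt.py s6|head -1;python3 -c "
import cv2,numpy as np
f=[cv2.resize(cv2.imread(f'pics/{n}.png')[222:262,245:285],None,fx=9,fy=9,interpolation=cv2.INTER_CUBIC) for n in('s2','s6')]
cv2.imwrite('pics/cmp.png',np.hstack(f))"
```

```text
changed px 23 depth diff [[ 1. -1. -0. -4. -4.]
```

View pics/cmp.png

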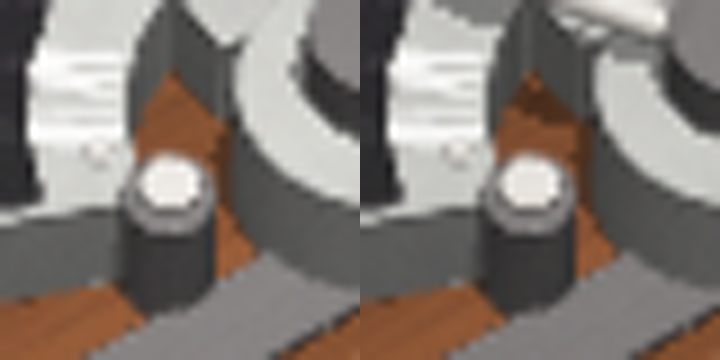

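The pin is still down in this view (head at the same height in both halves), so I keep going.

Request:
drive_tool:
  deltas:
    - [0.0008, -0.0013, 0, 0, -1]
    - [0.0016, -0.0026, 0, 0, -1]
    - [0.0016, -0.0026, 0, 0, -1]

```text
time_s: 11.2
tcp_pos: [506.2, -52.7, 91.7]
ee_rot: [-0.132, 0.991, -0.0, -0.0]
wrist_force: [-5.0, 0.7, 3.3]
finger_gap: 34.4
gripper_force: 30.0
```

Request:
drive_tool:
  deltas:
    - [0.0008, -0.0013, 0, 0, -1]
    - [0.0016, -0.0026, 0, 0, -1]
    - [0.0016, -0.0026, 0, 0, -1]

```text
time_s: 11.5
tcp_pos: [507.9, -55.8, 91.7]
ee_rot: [-0.132, 0.991, -0.001, -0.0]
wrist_force: [-4.8, -0.8, 1.5]
finger_gap: 34.8
gripper_force: 30.0
```

```bash
python3 tt.py s7|head -1
```

```text
changed px 29 depth diff [[ 1.  1. -1. -2. -3.]
```

```bash
cat > tt.py <<'E'
import sys
from h import *
def cen(c):
    g=c['color'][234:251,258:270].min(2).astype(float); w=np.clip(g-150,0,None); r,k=np.mgrid[234:251,258:270]
    return (w*r).sum()/w.sum(),(w*k).sum()/w.sum(),w.sum()
for n in ('s2','s4','s5','s6','s7'): print(n,np.round(cen(dict(np.load(f'pics/{n}.npz'))),2))
if len(sys.argv)>1:print(np.round(cen(grab('scene',sys.argv[1])),2))
E
python3 tt.py
```

```text
s2 [ 240.95  262.25 2686.  ]
s4 [ 240.98  262.32 2397.  ]
s5 [ 240.98  262.33 2360.  ]
s6 [ 240.98  262.34 2332.  ]
s7 [ 240.99  262.34 2327.  ]
```

Still no rise, so I go on carefully.

Request:
drive_tool:
  deltas:
    - [0.0008, -0.0013, 0, 0, -1]
    - [0.0016, -0.0025, 0, 0, -1]
    - [0.0016, -0.0025, 0, 0, -1]

```text
time_s: 11.85
tcp_pos: [509.6, -59.0, 91.7]
ee_rot: [-0.132, 0.991, -0.001, -0.0]
wrist_force: [-4.7, -2.3, 2.6]
finger_gap: 34.7
gripper_force: 30.0
```

Request:
drive_tool:
  deltas:
    - [0.0008, -0.0013, 0, 0, -1]
    - [0.0016, -0.0025, 0, 0, -1]
    - [0.0016, -0.0025, 0, 0, -1]

```text
time_s: 12.15
tcp_pos: [511.8, -61.5, 91.7]
ee_rot: [-0.132, 0.991, -0.001, 0.0]
wrist_force: [-0.6, -6.0, -0.0]
finger_gap: 34.6
gripper_force: 30.0
```

Request:
drive_tool:
  deltas:
    - [0.0008, -0.0013, 0, 0, -1]
    - [0.0016, -0.0025, 0, 0, -1]
    - [0.0016, -0.0025, 0, 0, -1]

```text
time_s: 12.45
tcp_pos: [513.5, -63.4, 91.8]
ee_rot: [-0.132, 0.991, -0.001, 0.001]
wrist_force: [0.4, -8.0, -0.0]
finger_gap: 34.7
gripper_force: 30.0
```

```bash
python3 tt.py s8|tail -1
```

```text
[ 239.81  262.22 2369.  ]
```

The lever is now pulling the tool forward and the pin is rising, so it is past the ball. I'll follow it in.

Request:
drive_tool:
  deltas:
    - [0.0006, -0.0008, 0, 0, -1]
    - [0.0012, -0.0016, 0, 0, -1]
    - [0.0012, -0.0016, 0, 0, -1]

```text
time_s: 12.8
tcp_pos: [514.3, -64.4, 91.7]
ee_rot: [-0.132, 0.991, -0.0, 0.0]
wrist_force: [-1.9, -4.5, 1.4]
finger_gap: 34.9
gripper_force: 30.0
```

Request:
drive_tool:
  deltas:
    - [0.0006, -0.0008, 0, 0, -1]
    - [0.0012, -0.0016, 0, 0, -1]
    - [0.0012, -0.0016, 0, 0, -1]

```text
time_s: 13.1
tcp_pos: [514.8, -65.1, 91.6]
ee_rot: [-0.133, 0.991, 0.001, -0.001]
wrist_force: [-4.7, -1.6, 3.3]
finger_gap: 34.5
gripper_force: 30.0
```

```bash
python3 tt.py s9|tail -1
```

```text
[ 239.32  262.28 2337.  ]
```

Request:
drive_tool:
  deltas:
    - [0.0005, -0.0008, 0, 0, -1]
    - [0.001, -0.0014, 0, 0, -1]
    - [0.001, -0.0014, 0, 0, -1]

```text
time_s: 13.45
tcp_pos: [515.4, -65.9, 91.6]
ee_rot: [-0.133, 0.991, 0.001, -0.001]
wrist_force: [-7.1, 0.9, 4.4]
finger_gap: 34.7
gripper_force: 30.0
```

```bash
python3 tt.py s10|tail -1
```

```text
[ 239.02  262.2  2376.  ]
```

Request:
drive_tool:
  deltas:
    - [0.0005, -0.0008, 0, 0, -1]
    - [0.001, -0.0014, 0, 0, -1]
    - [0.001, -0.0014, 0, 0, -1]
    - [0.001, -0.0014, 0, 0, -1]
    - [0.001, -0.0014, 0, 0, -1]

```text
time_s: 14.0
tcp_pos: [516.1, -66.9, 91.6]
ee_rot: [-0.133, 0.991, 0.002, -0.001]
wrist_force: [-8.0, 2.3, 4.6]
finger_gap: 34.7
gripper_force: 30.0
```

```bash
python3 tt.py s11|tail -1
```

```text
[ 238.7   262.33 2307.  ]
```

Request:
drive_tool:
  deltas:
    - [0, 0, 0, 0, -1]
    - [0, 0, 0, 0, -1]
    - [0, 0, 0, 0, -1]
    - [0, 0, 0, 0, 1]
    - [0, 0, 0, 0, 1]
    - [0, 0, 0, 0, 1]
    - [0, 0, 0, 0, 1]
    - [0, 0, 0, 0, 1]
    - [0, 0, 0, 0, 1]
    - [0, 0, 0, 0, 1]
    - [0, 0, 0, 0, 1]
    - [0, 0, 0, 0, 1]

```text
time_s: 15.25
tcp_pos: [517.3, -68.4, 91.6]
ee_rot: [-0.132, 0.991, 0.0, 0.0]
wrist_force: [-0.9, 0.7, 0.5]
finger_gap: 87.8
gripper_force: 0.0
```

```bash
python3 tt.py s12|tail -1
```

```text
[ 239.28  262.26 2353.  ]
```

Run:
```python
from h import *
b=dict(np.load('pics/s12.npz'));T=np.linalg.inv(b['cam_to_world'])
pr=lambda p:(lambda q:(b['mtx']@q/q[2])[:2])((T@np.r_[p,1])[:3])
print(pr([665,-22,52]),pr([665,-22,62]))
f=[cv2.resize(cv2.imread(f'pics/{n}.png')[222:262,245:285],None,fx=9,fy=9,interpolation=cv2.INTER_CUBIC) for n in('s2','s12')]
cv2.imwrite('pics/cmp2.png',np.hstack(f))
```

```text
[263.23183763 242.65978758] [263.25698073 240.48985671]
```

View pics/cmp2.png

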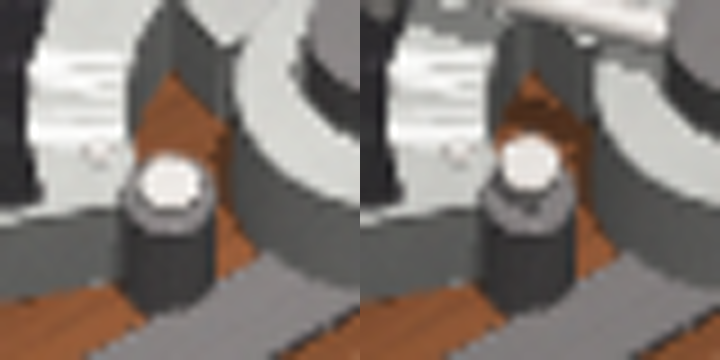

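The pin in the right half stands about 2.4 px higher, which is roughly 10 mm, with the grip open: the lever rests seated by itself. Next I lift and go to the far side of the arrest knob.

Request:
drive_tool:
  deltas:
    - [0, 0, 0.05, 0, 1]
    - [0, 0, 0.1, 0, 1]
    - [0.02, 0.05, 0.1, -0.02, -1]
    - [0.03, 0.1, 0.1, -0.045, -1]
    - [0.04, 0.15, 0.1, -0.07, -1]
    - [0.06, 0.2, 0.1, -0.095, -1]
    - [0.07, 0.245, 0.1, -0.12, -1]
    - [0.08, 0.29, 0.1, -0.145, -1]
    - [0.1, 0.33, 0.1, -0.17, -1]
    - [0.11, 0.37, 0.1, -0.195, -1]
    - [0.11, 0.396, 0.1, -0.22, -1]
    - [0.11, 0.396, 0.1, -0.24, -1]

```text
time_s: 16.5
tcp_pos: [626.4, 331.8, 189.8]
ee_rot: [0.554, 0.832, -0.0, -0.001]
wrist_force: [-0.2, -0.8, 1.0]
finger_gap: 11.4
gripper_force: 0.0
```

Request:
drive_tool:
  deltas:
    - [0, 0, 0, -0.02, -1]
    - [0, 0, 0, -0.04, -1]
    - [0, 0, 0, -0.0517, -1]
    - [0, 0, 0, -0.0517, -1]

```text
time_s: 16.9
tcp_pos: [627.3, 327.7, 191.4]
ee_rot: [0.681, 0.732, -0.0, -0.0]
wrist_force: [-1.1, 1.3, -0.2]
finger_gap: 0.9
gripper_force: 0.0
```

Request:
drive_tool:
  deltas:
    - [0, 0, -0.05, 0, -1]
    - [0, 0, -0.1, 0, -1]
    - [0, 0, -0.104, 0, -1]
    - [-0.015, 0, -0.104, 0, -1]
    - [-0.03, 0, -0.104, 0, -1]
    - [-0.045, 0, -0.104, 0, -1]
    - [-0.06, 0, -0.104, 0, -1]
    - [-0.07, 0, -0.104, 0, -1]
    - [-0.08, 0, -0.104, 0, -1]
    - [-0.088, 0, -0.104, 0, -1]
    - [-0.092, 0, -0.104, 0, -1]
    - [-0.092, 0, -0.104, 0, -1]

```text
time_s: 18.1
tcp_pos: [534.7, 327.6, 87.5]
ee_rot: [0.681, 0.733, -0.0, -0.0]
wrist_force: [-0.3, 0.4, -0.4]
finger_gap: 0.4
gripper_force: 0.0
```

Request:
drive_tool:
  deltas:
    - [-0.003, 0, 0, 0, -1]
    - [-0.005, 0, 0, 0, -1]
    - [-0.005, 0, 0, 0, -1]

```text
time_s: 18.4
tcp_pos: [530.1, 327.5, 87.3]
ee_rot: [0.681, 0.732, -0.0, -0.0]
wrist_force: [1.1, -0.1, 0.0]
finger_gap: 0.3
gripper_force: 0.1
```

Request:
drive_tool:
  deltas:
    - [-0.003, 0, 0, 0, -1]
    - [-0.005, 0, 0, 0, -1]
    - [-0.005, 0, 0, 0, -1]

```text
time_s: 18.7
tcp_pos: [525.0, 327.5, 87.6]
ee_rot: [0.681, 0.732, -0.0, -0.0]
wrist_force: [0.3, -1.3, -0.2]
finger_gap: 1.0
gripper_force: 0.2
```

Request:
drive_tool:
  deltas:
    - [-0.003, 0, 0, 0, -1]
    - [-0.003, 0, 0, 0, -1]

```text
time_s: 18.9
tcp_pos: [522.6, 327.6, 87.9]
ee_rot: [0.681, 0.732, 0.001, 0.0]
wrist_force: [2.8, 0.8, -0.1]
finger_gap: 0.1
gripper_force: 1.2
```

Request:
drive_tool:
  deltas:
    - [-0.003, 0, 0, 0, -1]
    - [-0.003, 0, 0, 0, -1]

```text
time_s: 19.1
tcp_pos: [521.7, 327.6, 88.7]
ee_rot: [0.681, 0.732, 0.003, 0.002]
wrist_force: [10.6, -0.1, -1.4]
finger_gap: 0.1
gripper_force: 4.1
```

The end stop is reached. I back off, lift clear and take a look.

Request:
drive_tool:
  deltas:
    - [0.03, 0, 0, 0, -1]
    - [0.06, 0, 0, 0, -1]
    - [0.06, 0, 0.05, 0, -1]
    - [0.06, 0, 0.1, 0, -1]
    - [0.06, 0.02, 0.15, 0, -1]
    - [0.06, 0.02, 0.15, 0, -1]
    - [0.06, 0.02, 0.15, 0, -1]
    - [0.06, 0.02, 0.15, 0, -1]

```text
time_s: 19.9
tcp_pos: [578.6, 347.3, 235.4]
ee_rot: [0.681, 0.732, -0.002, -0.001]
wrist_force: [0.1, -0.4, -0.6]
finger_gap: 0.4
gripper_force: 0.0
```

```bash
python3 tt.py s20|tail -1
python3 - <<'E'
import cv2;im=cv2.imread('pics/s20.png')[110:270,220:380]
cv2.imwrite('pics/f.png',cv2.resize(im,(600,600),interpolation=cv2.INTER_CUBIC))
E
```

```text
[ 239.27  262.14 2947.  ]
```

View pics/f.png

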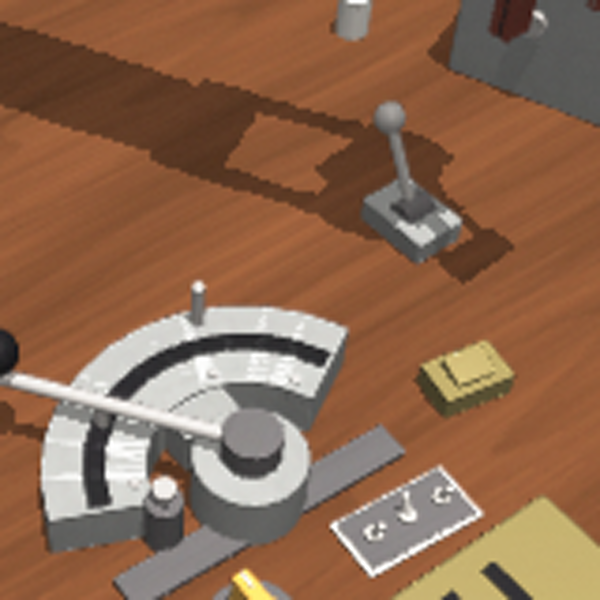

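The arrest lever leans back towards the robot, with its knob at (390,117). The bolt is up at (197,295), the tell-tale is up at (165,492), the lever is seated and the arm is clear.

```bash
python3 -c "
from bench import hand_in;print(hand_in())"
```

```text
the job is handed in; nothing more can be done
None
```

The job is handed in: the lever rests in its end detent with the tell-tale up about 10 mm by camera, the arrest lever is back with the bolt up, the arm is clear and the loose parts and selector were not approached (the judge's verdict was not shown).

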